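# Clamp a wafer carrier in the crank fixture

## Task

Take the slotted carrier out of the drainer rack and stand it upright in the channel of the clamping fixture, one of its broad slotted faces turned to the fixed stop, using the rubber mat as a place to set it down and take it again the other way round. Let go, then wind the crank wheel clockwise until the sprung pad has pushed the carrier up against the stop and is itself pressed in about half of its 16 mm of spring travel. Handle the carrier gently: set it down without dropping it and never squash the spring right home, and leave everything else where it stands.

Things in the scene. Friction and masses are not known exactly. Their poses are not given: they have to be found in the camera images.
- carrier: White plastic block-shaped carrier, upright, 60 mm (its x) by 44 mm (its y) by 90 mm tall, about 0.3 kg. The two broad 60 x 90 mm faces (looking along its y) and the top carry six dark slot marks, flat, not grippable. Origin: centre of the underside, z up. It stands in one of the rack's three bays. Half a turn about z makes no difference.
- rack: Fixed steel drainer rack, 80 mm (x) by 178 mm (y), floor 6 mm thick; four fins (60 mm long in x, 6 mm thick, tops 90 mm above the table) form three 50 mm wide bays at y = -56, 0, +56 mm. What stands in a bay has its y along the rack's y: its broad faces are boxed in by fins, its ends towards +x and -x are open. Origin: centre of the underside.
- mat: Fixed black rubber mat, 120 mm (x) by 110 mm (y), 4 mm thick, kept clear, between rack and fixture. Origin: centre of the underside.
- fixture: Fixed clamping fixture, channel along its y. Origin: table level, mid channel. Steel bed, top 16 mm above the table. Guide rails, 70 mm clear between them (x = -35 to 35 mm), y -88 to 78 mm, tops 122 mm above the table, leave no finger room beside the carrier's 44 mm ends: set it in held by its broad faces, its x along the fixture's x. Grey gearbox under the wheel at y = -187 mm.
- stop_face (a point): Centre of the face of the fixed stop (66 mm wide, top 86 mm above the table) that closes the channel at the fixture's y = +58 mm. Axes as the fixture; the face looks to -y.
- wheel_hub (a point): Point on the vertical axis of the crank wheel, at the top of its hub, 132 mm above the table. The wheel is a dark spoked rim of 62 mm radius, its upper surface about 129 mm above the table (boss under the crank 130 mm).
- crank_grip (a point): On the upright black crank handle, 30 mm above its foot. The handle is a free-spinning 20 mm thick, 52 mm tall rod from 131 to 183 mm above the table, 50 mm from the wheel's axis, always upright; pinch it from above with the TCP near this point and move it round in a circle with the hand's yaw unchanged. Turning takes about 3 N at the handle; the wheel stays where it is left.
- wheel (a joint): Angle of the crank wheel (rad), 0 to 18.5, growing clockwise seen from above (several turns). At 0 the crank lies towards -x of the fixture from the axis. Each radian moves the slide 5 mm towards the stop. Starts between 0 and 3.
- pad (a joint): How far the sprung pad is pressed into the slide (m): 0 free, 0.016 fully home. Spring 0.6 N per mm with about 2 N preload; seen as the gap between the black pad and the dark steel slide, 16 mm when free.
- blank: Bystander: plain solid white block 58 x 42 x 70 mm, no slots, in another bay of the rack. Origin: centre of the underside.
- canister: Bystander: aluminium can, 42 mm diameter, 82 mm tall, in another bay of the rack. Origin: centre of the underside.
- flask: Bystander: white bottle 60 mm diameter, 160 mm tall, at the far side of the table. Origin: centre of the underside.
- beaker: Bystander: white open cup 72 mm diameter, 90 mm tall, at the far side of the table. Origin: centre of the underside.
- spanner: Bystander: wrench lying on the table to the right of the crank wheel, about 0.16 m long.
- pad_face (a point): Centre of the face of the sprung black pad (56 mm wide, 34 mm high, centre 37 mm above the table) on the slide, looking to the fixture's +y. Unpressed it is at y = -58 mm + 5 mm per radian of the wheel. To have finger room, set the carrier down midway between pad and stop and open the fingers to no more than 60 mm there.

How it is judged:
By the outcome, as a careful person would: the job done as asked, in the order asked, and still so for the second after the job is handed in, with the robot touching nothing.
It also fails if it takes over 69 s, if anything falls off the work surface, if the arm or the gripper's body presses on something with over 40 N, if the wrist force passes 120 N, or if a joint passes its speed limit or range.

## Robot

A 6-joint arm with a two-finger parallel gripper is mounted at the origin on the work surface. World frame = base frame: x ahead of the robot, y to its left, z up, the work surface at z = 0. Lengths are in m, angles in rad, forces in N, time in s.
With the tool pointing down it reaches from about 0.375 to 0.975 m from the base axis. Payload 3.8 kg.
Tool frame: the origin (TCP) lies between the finger pads, 19 mm behind the fingertips; this is the grasp point; z points along the fingers, y is the line along which they close (so a half turn about z gives the same grasp; the last joint's range is limited). The gripper opens to 85 mm and grips with 20 to 120 N. Pads are 22 mm wide; open, the fingers measure 114 mm over their backs; the gripper's body (76 mm by 85 mm) begins 54 mm behind the grasp point. The pads swing forward as they close: fully open they stand 13 mm farther back than shut.
Start: joints at [-1.327, 0.264, 1.604, -0, 1.274, -0.037], TCP at [0.187, -0.649, 0.25] pointing down, gripper open.
Joint ranges: [-2.63, 2.63], [-0.94, 2.18], [0.31, 2.57], [-1.31, 4.45], [0, 2.66], [-2.55, 2.55]. Speed limits (rad/s): [2.57, 2.57, 3.14, 3.14, 3.14, 3.14].

## Interface

Orientations are given as a rotation vector (axis times angle).
In Python, from workcell import bot gives the robot as it stands.
- The arm moves only by the tool servo_tool, never from a script. Its argument "series" is a list of rows, each a list of 7 numbers: the shift along the world's x, y, z in units of 0.15 m (1.0 is 0.15 m), then the turn, a rotation vector about the world's x, y, z in units of 180 degrees (1.0 is 180 degrees), then the closure, from 0 (fully open) to 1 (shut). A call has 1 to 20 rows; each row is the pose to reach, as a shift and turn from the pose commanded when the call began, turning the shorter way round; what a row does not reach only later rows make up. A row lasts 1/10 s, in which the tool goes at most 50 mm and 8.59 degrees, less where a joint would pass 70% of its speed; a pose out of reach is approached as far as the arm can. A call with a number of a shift or a turn outside -1 to 1 is refused whole. A call with a gripper value outside its range is refused whole. The fingers move at their own pace and stop on an object; "newtons" is the grip in N (left out, the last holds). Time passes only in rows, so rows that repeat a pose let the fingers close. It gives the time, the measured TCP pose, the force, the opening and the grip force at its end, in the units of the state.
- bot.read_state(): the state, without advancing time (a new reading comes with each control period).
- bot.read_camera(name): name is "scene" or "top" or "wrist"; returns the picture (420x560x3 uint8, red, green, blue); there is no depth.
- bot.camera_info(name): a dict with "vertical_fov" (degrees; the focal length in pixels is half the picture's height over the tangent of half this angle, whatever the lens; pixels are square), "cx", "cy" (the principal point, pixels), "R" (3x3) and "t" (3): a world point X has camera coordinates R X + t. Camera axes: x right, y down, z forward; pixel columns grow to the right and rows downward; lengths in m; the calibration is good to about 2 mm. A picture is of the moment at which its call begins: read the wrist's pose just before it. camera_info takes no time and is no camera call; for the wrist camera it gives the pose at the moment of the call.
- bot.finish_job(): hands the job in; it is judged then, once.
Trained networks look in the newest picture that a camera, given by its name, has taken for a name from the list of things; names that differ only in an ending like _2 or _b are one class to them, and where a whole thing is asked for, a point or a joint stands for the part that bears it (a point fixed in the world has none). Each returns a list of dicts, best first, with "score" (0 to 1); they miss things now and then, are a little off and sometimes report something else, mostly with a low value. They report only what shows in the picture. A call takes as long as a camera call.
- bot.recognise(target, camera): "box" ([left, top, right, bottom] as shares, 0 to 1, of the picture: columns of its width, rows of its height, round what is visible of it).
- bot.trace(target, camera): "mask" (420x560 bool, what is visible of it) and "box" ([left, top, right, bottom] as shares, 0 to 1, of the picture: columns of its width, rows of its height, round what is visible of it).
- bot.mark_of(target, camera): "at" ([row, column] as shares, 0 to 1, of the picture: columns of its width, rows of its height: a listed point, or the origin of a listed thing).
The state is a dict: "time": time; "q": joint angles; "joint_vel": joint speeds; "joint_torque": joint torques, N m; "tool_pos": TCP position; "tcp_rot": TCP orientation; "wrist_force": force on the tool from outside, world axes, zero at the start; "torque": the same for the moment, N m; "width": opening from 0.0 (shut) to 1.0 (fully open); "grip_force": force on a finger pad.
Only numpy, scipy, OpenCV 4.12 (cv2) and the standard library are available. Lean on these libraries where they do the work, as an engineer would, in place of code of your own. Each camera call takes 0.05 s, during which the arm holds its last target. There are 200 camera calls.

## Working session

There is one attempt and no reset: what is moved stays moved. The work goes in short steps, Python scripts to look and compute and a tool call to move; the robot and the scene stay as the last step left them, time stands still between calls to the robot, and variables do not carry over. Pictures are saved under pics/ and viewed, at most 10 in all, crops included, and the job is handed in when it is done.

Besides the shell and the picture viewer there is one more tool, called after "Call:" by a JSON object that holds its "op" and its "data". servo_tool: Moves the arm, as the interface text tells. Shifts and turns lie within -1 to 1; 1 stands for 0.15 m of shift or 180 degrees of turn. Its arguments: {"type":"object","properties":{"series":{"type":"array","items":{"type":"array","items":{"type":"number"}}},"newtons":{"type":"number"}},"required":["series"]}

```bash
ls; mkdir -p pics
cat > h.py <<'E'
import numpy as np, cv2
from workcell import bot
def K(c):
    i=bot.camera_info(c); f=210/np.tan(np.radians(i["vertical_fov"])/2)
    return f,i["cx"],i["cy"],np.array(i["R"]),np.array(i["t"])
def proj(c,X,k=None):
    f,cx,cy,R,t=k or K(c); p=np.atleast_2d(X)@R.T+t
    return np.c_[f*p[:,0]/p[:,2]+cx,f*p[:,1]/p[:,2]+cy]
def ray(c,u,v,k=None):
    f,cx,cy,R,t=k or K(c); d=R.T@np.array([(u-cx)/f,(v-cy)/f,1]); return -R.T@t,d/np.linalg.norm(d)
def atz(c,u,v,z,k=None):
    o,d=ray(c,u,v,k); return o+d*(z-o[2])/d[2]
def tri(rays):
    A=0;b=0
    for o,d in rays:
        P=np.eye(3)-np.outer(d,d);A=A+P;b=b+P@o
    X=np.linalg.solve(A,b); return X,max(np.linalg.norm((np.eye(3)-np.outer(d,d))@(X-o)) for o,d in rays)
def pic(c,n=None):
    im=np.asarray(bot.read_camera(c))
    if n: cv2.imwrite(f"pics/{n}.png",im[:,:,::-1])
    return im
E
python3 - <<'E'
from h import *
np.set_printoptions(precision=4,suppress=True)
a=pic("scene");b=pic("top")
cv2.imwrite("pics/a.png",cv2.resize(np.hstack([a,b]),(800,300))[:,:,::-1])
cv2.imwrite("pics/top.png",b[:,:,::-1]);cv2.imwrite("pics/scene.png",a[:,:,::-1])
for c in("scene","top"):
    k=K(c);print(c,k[0],k[1:3],-k[3].T@k[4],k[3][2])
for n in ["carrier","rack","mat","fixture","stop_face","wheel_hub","crank_grip","pad_face","blank","canister"]:
    r={}
    for c in("scene","top"):
        m=bot.mark_of(n,c); r[c]=[(round(x["score"],2),round(x["at"][1]*560,1),round(x["at"][0]*420,1)) for x in m[:2]]
    s=""
    if r["scene"] and r["top"]: s=tri([ray(c,*r[c][0][1:]) for c in r])
    print(n,r,s)
print(bot.read_state()["time"])
E
```

```text
pics
scene 439.7296981599229 (280.2256989071174, 209.59025791660363) [1.3589 0.2964 0.9808] [-0.6262 -0.259  -0.7354]
top 423.8249905103358 (277.27507258595307, 208.54574424174456) [ 0.4223 -0.0115  1.1055] [ 0.1795 -0.028  -0.9834]
carrier {'scene': [(0.6, 419.9, 266.6)], 'top': [(0.63, 113.3, 237.7)]} (array([ 0.5432,  0.3853, -0.016 ]), np.float64(0.0014227386401763854))
rack {'scene': [(0.83, 398.4, 265.7)], 'top': [(0.56, 134.5, 231.4), (0.4, 283.1, 242.3)]} (array([ 0.5614,  0.3313, -0.0201]), np.float64(0.0027259927697788127))
mat {'scene': [(0.81, 337.3, 224.6)], 'top': [(0.82, 207.4, 254.4)]} (array([ 0.5027,  0.1323, -0.0037]), np.float64(0.00524068940169449))
fixture {'scene': [(0.76, 261.5, 205.7), (0.68, 299.2, 282.1)], 'top': [(0.76, 304.4, 244.2), (0.59, 203.6, 253.0)]} (array([ 0.5297, -0.1124, -0.0046]), np.float64(0.0030474111154892183))
stop_face {'scene': [(0.77, 276.4, 199.0)], 'top': [(0.64, 282.0, 243.6)]} (array([ 0.5277, -0.0573,  0.0458]), np.float64(0.0031359126470405186))
wheel_hub {'scene': [(0.9, 203.6, 154.1)], 'top': [(0.89, 390.5, 250.3)]} (array([ 0.508 , -0.3097,  0.1124]), np.float64(0.0017138698745088677))
crank_grip {'scene': [(0.51, 206.4, 149.9), (0.38, 274.2, 196.8)], 'top': [(0.42, 380.2, 233.0)]} (array([ 0.5422, -0.2725,  0.1671]), np.float64(0.0026918816940157287))
pad_face {'scene': [(0.38, 245.1, 192.9)], 'top': [(0.26, 381.1, 230.8)]} (array([ 0.545 , -0.2309,  0.0507]), np.float64(0.0721548488443148))
blank {'scene': [(0.62, 379.5, 258.8), (0.57, 248.4, 190.8)], 'top': []} 
canister {'scene': [(0.69, 402.1, 260.3), (0.4, 230.5, 257.4)], 'top': [(0.55, 133.8, 230.7)]} (array([0.5593, 0.3311, 0.0024]), np.float64(0.002055684466328081))
1.1
```

View pics/top.png

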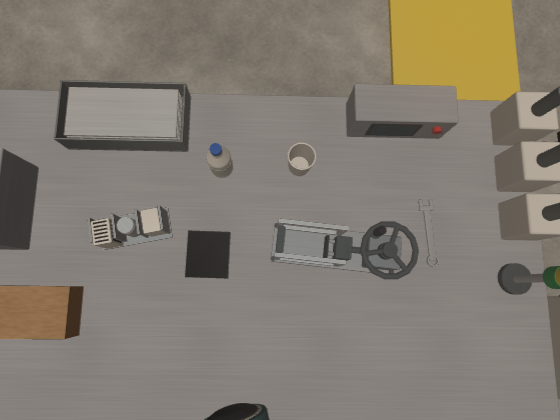

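View pics/scene.png

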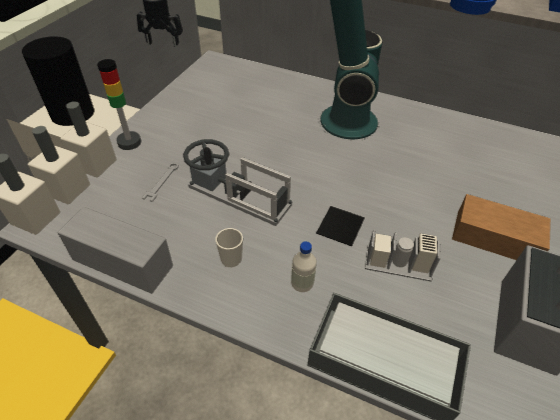

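The top view shows the rack at (130,228), with the slotted carrier in its left bay at (102,231), the can in the middle and the blank on the right. The mat is at (208,254), the fixture at (315,243), the wheel at (390,250) and the crank handle at about (380,232). The scene view agrees. Next I'll get closer wrist views of the fixture and rack.

Run:
```python
from h import *
from scipy.spatial.transform import Rotation as Ro
np.set_printoptions(precision=4,suppress=True)
s=bot.read_state();print(s)
T=Ro.from_rotvec(s["tcp_rot"]).as_matrix();print(T)
k=K("wrist");print(k[0]); C=-k[3].T@k[4]; print("cam in tool",T.T@(C-s["tool_pos"]),"axes in tool\n",T.T@k[3].T)
```

```text
{'time': 1.1, 'q': array([-1.3269,  0.2639,  1.604 ,  0.    ,  1.2737, -0.0369]), 'joint_vel': array([ 0.0007, -0.0005,  0.0011,  0.001 , -0.0004, -0.0004]), 'joint_torque': array([ -0.0001, -51.5086, -36.773 ,  -0.    ,   0.0009,   0.    ]), 'tool_pos': array([ 0.1871, -0.6486,  0.25  ]), 'tcp_rot': array([3.1107, 0.4397, 0.    ]), 'wrist_force': array([ 0.961 ,  0.4935, -0.007 ]), 'torque': array([-0.0006,  0.0537,  0.0755]), 'grip_force': 0.0, 'width': 0.999016172117274}
[[ 0.9608  0.2772  0.    ]
 [ 0.2772 -0.9608 -0.    ]
 [ 0.      0.     -1.    ]]
312.84118719175075
cam in tool [ 0.083   0.0002 -0.1237] axes in tool
 [[-0.0004 -0.9466 -0.3223]
 [ 1.     -0.0003 -0.0005]
 [ 0.0004 -0.3223  0.9466]]
```

Call:
{"op": "servo_tool", "data": {"series": [[1, 1, 0.47, 0, 0, 0, 0], [1, 1, 0.47, 0, 0, 0, 0], [1, 1, 0.47, 0, 0, 0, 0], [1, 1, 0.47, 0, 0, 0, 0], [1, 1, 0.47, 0, 0, 0, 0]]}}

```text
time: 1.6
tool_pos: [0.3398, -0.4964, 0.3228]
tcp_rot: [3.108, 0.443, 0.004]
wrist_force: [-0.1, -0.3, -0.0]
width: 1.001
grip_force: 0.0
```

Call:
{"op": "servo_tool", "data": {"series": [[0.8, 1, 0, 0, 0, 0, 0], [0.8, 1, 0, 0, 0, 0, 0], [0.8, 1, 0, 0, 0, 0, 0], [0.8, 1, 0, 0, 0, 0, 0], [0.8, 1, 0, 0, 0, 0, 0]]}}

```text
time: 2.1
tool_pos: [0.4599, -0.3445, 0.3207]
tcp_rot: [-3.108, -0.448, -0.003]
wrist_force: [-1.1, -0.6, 0.1]
width: 1.001
grip_force: 0.0
```

Call:
{"op": "servo_tool", "data": {"series": [[0, 0.8, 0, 0, 0, 0.09, 0], [0, 0.8, 0, 0, 0, 0.09, 0], [0, 0.8, 0, 0, 0, 0.09, 0], [0, 0.8, 0, 0, 0, 0.09, 0], [0, 0.8, 0, 0, 0, 0.09, 0]]}}

```text
time: 2.6
tool_pos: [0.457, -0.2291, 0.3208]
tcp_rot: [3.016, 0.874, 0.0]
wrist_force: [0.3, -0.3, 0.5]
width: 0.999
grip_force: 0.0
```

```bash
cat >> h.py <<'E'
import json,os
def look(tag,names,cam="wrist"):
    k=K(cam); pic(cam,tag); out={}
    for n in names:
        m=bot.mark_of(n,cam)
        if m: out[n]=[m[0]["at"][1]*560,m[0]["at"][0]*420,m[0]["score"]]
    json.dump(dict(k=[k[0],k[1],k[2],k[3].tolist(),k[4].tolist()],m=out),open(f"pics/{tag}.json","w")); return k,out
def load(tag):
    d=json.load(open(f"pics/{tag}.json"));k=d["k"];return (k[0],k[1],k[2],np.array(k[3]),np.array(k[4])),d["m"]
def trin(name,tags):
    r=[]
    for t in tags:
        k,m=load(t)
        if name in m: r.append(ray(None,m[name][0],m[name][1],k))
    return tri(r) if len(r)>1 else None
E
python3 - <<'E'
from h import *
print(look("w1",["fixture","stop_face","wheel_hub","crank_grip","pad_face","mat"])[1])
E
```

```text
{'fixture': [234.07999999999998, 67.914, 0.88], 'stop_face': [183.176, 27.593999999999998, 0.81], 'wheel_hub': [362.208, 180.6, 0.59], 'crank_grip': [372.28799999999995, 133.98, 0.74], 'pad_face': [258.608, 89.50200000000001, 0.91], 'mat': [373.016, 133.686, 0.69]}
```

Call:
{"op": "servo_tool", "data": {"series": [[0, 1, 0, 0, 0, 0.1, 0], [0, 1, 0, 0, 0, 0.1, 0], [0, 1, 0, 0, 0, 0.1, 0], [0, 1, 0, 0, 0, 0.1, 0], [0, 1, 0, 0, 0, 0.1, 0]]}}

```text
time: 3.45
tool_pos: [0.4572, -0.0779, 0.3206]
tcp_rot: [2.842, 1.338, -0.0]
wrist_force: [-0.1, -0.1, -0.5]
width: 1.0
grip_force: 0.0
```

Run:
```python
from h import *
print(look("w2",["fixture","stop_face","wheel_hub","crank_grip","pad_face","mat","rack","carrier"])[1])
```

```text
{'stop_face': [315.784, 116.214, 0.97], 'wheel_hub': [429.18399999999997, 297.612, 0.61], 'crank_grip': [463.62399999999997, 278.712, 0.59], 'pad_face': [355.20799999999997, 181.188, 0.91], 'mat': [195.384, 2.982, 0.57], 'rack': [314.72, 116.29799999999999, 0.68]}
```

Call:
{"op": "servo_tool", "data": {"series": [[0.2, 1, 0, 0, 0, 0.1, 0], [0.2, 1, 0, 0, 0, 0.1, 0], [0.2, 1, 0, 0, 0, 0.1, 0], [0.2, 1, 0, 0, 0, 0.1, 0], [0.2, 1, 0, 0, 0, 0.1, 0]]}}

```text
time: 4.4
tool_pos: [0.4871, 0.0723, 0.3203]
tcp_rot: [2.598, 1.767, -0.001]
wrist_force: [-0.1, 1.0, 0.0]
width: 0.998
grip_force: 0.0
```

Run:
```python
from h import *
print(look("w3",["stop_face","mat","rack","carrier","blank","canister"])[1])
```

```text
{'stop_face': [344.4, 243.894, 0.65], 'mat': [273.28, 113.82000000000001, 0.92]}
```

Call:
{"op": "servo_tool", "data": {"series": [[0, 1, 0, 0, 0, 0.1, 0], [0, 1, 0, 0, 0, 0.1, 0], [0, 1, 0, 0, 0, 0.1, 0], [0, 1, 0, 0, 0, 0.1, 0], [0, 1, 0, 0, 0, 0.1, 0]]}}

```text
time: 5.25
tool_pos: [0.4869, 0.2217, 0.3203]
tcp_rot: [2.29, 2.15, -0.001]
wrist_force: [0.9, -0.5, 0.3]
width: 1.0
grip_force: 0.0
```

Run:
```python
from h import *
np.set_printoptions(precision=4,suppress=True)
print(look("w4",["mat","rack","carrier","blank","canister"])[1])
for n in ["fixture","stop_face","wheel_hub","crank_grip","pad_face","mat","rack","carrier","blank","canister"]:
    print(n,trin(n,["w1","w2","w3","w4"]))
I=[cv2.imread(f"pics/w{i}.png") for i in (1,2,3,4)]
cv2.imwrite("pics/m.png",cv2.resize(np.vstack([np.hstack(I[:2]),np.hstack(I[2:])]),(800,600),interpolation=cv2.INTER_AREA))
```

```text
{'mat': [295.51199999999994, 214.704, 0.83], 'rack': [334.48800000000006, 79.21199999999999, 0.6], 'carrier': [318.808, 31.919999999999998, 0.94], 'blank': [339.416, 124.488, 0.72], 'canister': [329.616, 80.22, 0.83]}
fixture None
stop_face (array([ 0.535 , -0.0592,  0.0561]), np.float64(0.0007406222614073413))
wheel_hub (array([ 0.5075, -0.3048,  0.1249]), np.float64(0.00047187232179969727))
crank_grip (array([ 0.5476, -0.2721,  0.1637]), np.float64(0.00026782200421546416))
pad_face (array([ 0.5253, -0.1613,  0.039 ]), np.float64(7.448040039751819e-05))
mat (array([0.5134, 0.0522, 0.3217]), np.float64(0.2633062256450642))
rack (array([0.3536, 0.1905, 1.7013]), np.float64(0.10049846706001002))
carrier None
blank None
canister None
```

View pics/m.png

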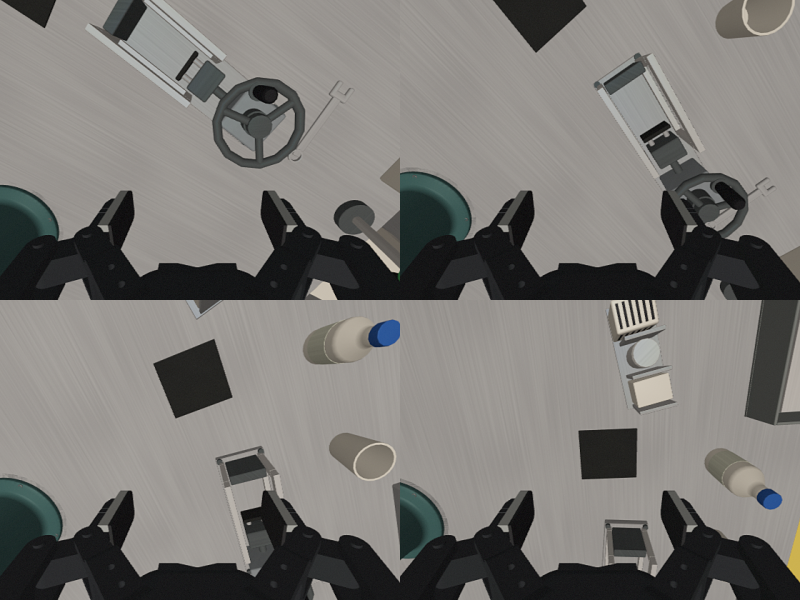

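The four wrist views show the fixture with the wheel and crank (top row), the mat, and the rack with the slotted carrier in its far bay (top of panel 4, at about (635,318)). Stop, hub, crank and pad triangulate consistently: hub to stop is 247 mm and the crank radius 52 mm. Next I'll go over the rack for a second view of it.

Call:
{"op": "servo_tool", "data": {"series": [[0.3, 0.5, 0, 0, 0, 0.06, 0], [0.3, 0.5, 0, 0, 0, 0.06, 0], [0.3, 0.5, 0, 0, 0, 0.06, 0], [0.3, 0.5, 0, 0, 0, 0.06, 0]]}}

```text
time: 5.95
tool_pos: [0.5322, 0.2959, 0.3199]
tcp_rot: [-2.081, -2.354, 0.003]
wrist_force: [-0.4, -0.1, 0.9]
width: 1.003
grip_force: 0.0
```

Run:
```python
from h import *
np.set_printoptions(precision=4,suppress=True)
s=bot.read_state();print(s["tool_pos"],s["tcp_rot"])
print(look("w5",["mat","rack","carrier","blank","canister"])[1])
for n in ["mat","rack","carrier","blank","canister"]: print(n,trin(n,["w4","w5"]), trin(n,["w3","w4","w5"]))
# carrier top: fit corners of mask
m=bot.trace("carrier","wrist")[0]; M=m["mask"].astype(np.uint8);np.save("pics/cm5.npy",M);print(m["score"],m["box"],M.sum())
im=cv2.imread("pics/w5.png")
c=cv2.findContours(M,0,2)[0]; cv2.drawContours(im,c,-1,(0,0,255),1)
cv2.imwrite("pics/w5m.png",im)
```

```text
[0.5322 0.2959 0.3199] [-2.0805 -2.3537  0.0025]
{'mat': [246.68, 258.71999999999997, 0.86], 'rack': [303.8, 143.094, 0.61], 'carrier': [298.31199999999995, 102.606, 0.58], 'blank': [306.20799999999997, 182.616, 0.7], 'canister': [302.792, 144.984, 0.89]}
mat (array([0.5076, 0.1496, 0.0308]), np.float64(0.002073860097665026)) (array([ 0.5074,  0.1342, -0.0011]), np.float64(0.0040860100542785185))
rack (array([0.5683, 0.3245, 0.0036]), np.float64(0.0014958341771088418)) (array([0.5683, 0.3245, 0.0036]), np.float64(0.0014958341771088418))
carrier (array([0.5497, 0.3776, 0.0164]), np.float64(0.0011222459041364398)) (array([0.5497, 0.3776, 0.0164]), np.float64(0.0011222459041364398))
blank (array([ 0.5817,  0.2635, -0.0219]), np.float64(0.0006095995271811863)) (array([ 0.5817,  0.2635, -0.0219]), np.float64(0.0006095995271811863))
canister (array([0.5648, 0.3227, 0.0022]), np.float64(0.0013297421050514555)) (array([0.5648, 0.3227, 0.0022]), np.float64(0.0013297421050514555))
0.62 [0.4905, 0.184, 0.5893, 0.2986] 2478
```

View pics/w5m.png

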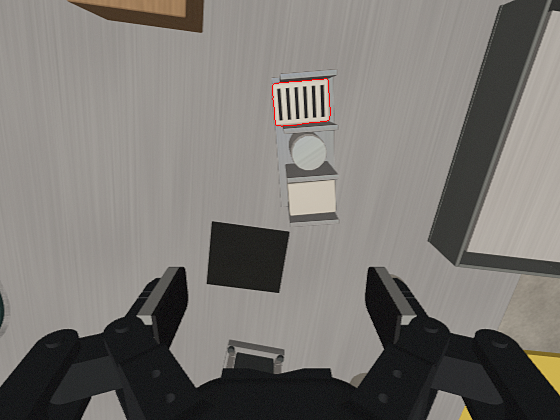

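The mask outlines the slotted top well, with corners from about (273,83) to (330,125). The mat is at (247,257).

Run:
```python
from h import *
np.set_printoptions(precision=4,suppress=True)
k,_=load("w5")
def rect(M,z):
    c=max(cv2.findContours(M,0,1)[0],key=cv2.contourArea)[:,0].astype(float)
    P=np.array([atz(None,u,v,z,k)[:2] for u,v in c]).astype(np.float32)
    (x,y),(w,h),a=cv2.minAreaRect(P*1000); return (x,y,w,h,a)
M=np.load("pics/cm5.npy")
for z in (.09,.096,.1): print(z,rect(M,z))
m=bot.trace("mat","wrist")[0]; print(m["score"],rect(m["mask"].astype(np.uint8),.004))
# corners of the carrier top: predicted against picture
a=np.load("pics/cm5.npy"); print(cv2.boxPoints(cv2.minAreaRect(np.argwhere(a)[:,::-1].astype(np.float32))))
for n in("blank","canister","rack"):
    m=bot.trace(n,"wrist")
    if m: print(n,m[0]["score"],rect(m[0]["mask"].astype(np.uint8),{"blank":.076,"canister":.088,"rack":.09}[n]))
```

```text
0.09 (548.8056640625, 377.7128601074219, 61.461524963378906, 45.49781799316406, 12.34565258026123)
0.096 (548.3543090820312, 377.72235107421875, 60.41852951049805, 44.7256965637207, 12.345651626586914)
0.1 (548.0533447265625, 377.72869873046875, 59.723052978515625, 44.21094512939453, 12.34581184387207)
0.73 (504.9739685058594, 137.18467712402344, 110.78137969970703, 119.60826110839844, 88.89635467529297)
[[270.5742  82.6022]
 [327.7937  77.6266]
 [331.6436 121.9006]
 [274.4241 126.8762]]
blank 0.57 (578.8229370117188, 269.89752197265625, 58.198997497558594, 42.293575286865234, 11.116499900817871)
canister 0.79 (563.3237915039062, 327.1665344238281, 40.65484619140625, 42.31074905395508, 9.914843559265137)
rack 0.65 (561.1427001953125, 336.90972900390625, 69.22217559814453, 146.73497009277344, 11.216970443725586)
```

Call:
{"op": "servo_tool", "data": {"series": [[0.11, 0.54, -1, 0, 0, 0.028, 0], [0.11, 0.54, -1, 0, 0, 0.028, 0], [0.11, 0.54, -1, 0, 0, 0.028, 0], [0.11, 0.54, -1, 0, 0, 0.028, 0], [0.11, 0.54, -1, 0, 0, 0.028, 0], [0.11, 0.54, -1, 0, 0, 0.028, 0]]}}

```text
time: 7.1
tool_pos: [0.5491, 0.3774, 0.1716]
tcp_rot: [1.973, 2.444, 0.001]
wrist_force: [1.5, 0.2, 0.6]
width: 1.0
grip_force: 0.0
```

Run:
```python
from h import *
np.set_printoptions(precision=4,suppress=True)
k,_=look("w6",[]); m=bot.trace("carrier","wrist")
if m:
    M=m[0]["mask"].astype(np.uint8); c=max(cv2.findContours(M,0,1)[0],key=cv2.contourArea)[:,0].astype(float)
    for z in(.09,.096,.1):
        P=np.array([atz(None,u,v,z,k)[:2] for u,v in c]).astype(np.float32); print(z,m[0]["score"],cv2.minAreaRect(P*1000))
im=cv2.imread("pics/w6.png")
if m: cv2.drawContours(im,[c.astype(int)],-1,(0,0,255),1)
cv2.imwrite("pics/w6m.png",im)
```

```text
0.09 0.6 ((546.9129028320312, 384.6648254394531), (60.7374382019043, 61.2772331237793), 10.344725608825684)
0.096 0.6 ((546.4625854492188, 386.81982421875), (58.962039947509766, 59.48601531982422), 10.344361305236816)
0.1 0.6 ((546.162109375, 388.256591796875), (57.778411865234375, 58.29188919067383), 10.344364166259766)
```

View pics/w6m.png

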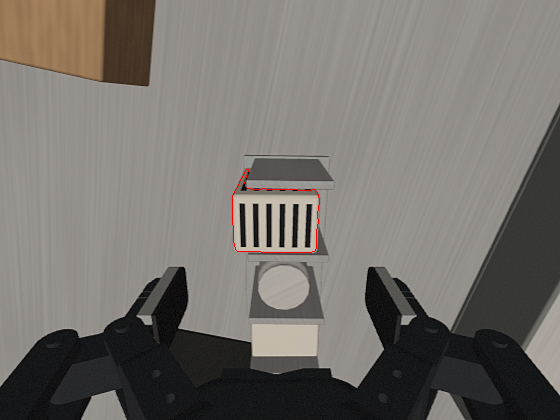

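The carrier's top face has its corners at (234,190), (318,190), (317,251) and (234,251), square to the gripper. The mask spilled onto the side, so I'll use these corners instead.

Run:
```python
from h import *
np.set_printoptions(precision=4,suppress=True)
k,_=load("w6"); g=cv2.imread("pics/w6.png",0)
c=np.array([[234,190],[318,190],[317,251],[234,251]],np.float32).reshape(-1,1,2)
for z in(.096,):
    P=np.array([atz(None,*q,z,k) for q in c[:,0]]);print(P,P.mean(0),np.linalg.norm(P-np.roll(P,1,0),axis=1),np.degrees(np.arctan2(*(P[1]-P[0])[1::-1])),np.degrees(np.arctan2(*(P[2]-P[3])[1::-1])))
s=bot.read_state();print(s["tool_pos"],s["tcp_rot"],np.degrees(2*np.arctan2(s["tcp_rot"][1],s["tcp_rot"][0])))
```

```text
[[0.5163 0.3969 0.096 ]
 [0.5707 0.4086 0.096 ]
 [0.5813 0.365  0.096 ]
 [0.5239 0.3527 0.096 ]] [0.5481 0.3808 0.096 ] [0.0449 0.0556 0.0449 0.0587] 12.119599525436195 12.111682234161801
[0.5502 0.3776 0.1738] [1.9738 2.4418 0.0067] 102.09848106334081
```

Call:
{"op": "servo_tool", "data": {"series": [[0, 0.01, -0.3, 0, 0, 0, 0], [0, 0.01, -0.6, 0, 0, 0, 0], [0, 0.01, -0.7, 0, 0, 0, 0], [0, 0.01, -0.7, 0, 0, 0, 0], [0, 0.01, -0.7, 0, 0, 0, 0.4], [0, 0.01, -0.7, 0, 0, 0, 0.6], [0, 0.01, -0.7, 0, 0, 0, 0.6], [0, 0.01, -0.7, 0, 0, 0, 0.6], [0, 0.01, -0.7, 0, 0, 0, 0.6]], "newtons": 35}}

```text
time: 8.1
tool_pos: [0.5505, 0.3802, 0.0692]
tcp_rot: [1.973, 2.442, 0.008]
wrist_force: [-0.7, -0.3, 6.3]
width: 0.697
grip_force: 40.4
```

Call:
{"op": "servo_tool", "data": {"series": [[0, 0, 0.1, 0, 0, 0, 0.6], [0, 0, 0.3, 0, 0, 0, 0.6], [0, 0, 0.55, 0, 0, 0, 0.6], [0, 0, 0.8, 0, 0, 0, 0.6], [0, -0.1, 0.8, 0, 0, 0, 0.6], [-0.1, -0.4, 0.8, 0, 0, -0.04, 0.6], [-0.2, -0.7, 0.8, 0, 0, -0.08, 0.6], [-0.3, -1, 0.8, 0, 0, -0.1, 0.6], [-0.3, -1, 0.8, 0, 0, -0.1, 0.6]]}}

```text
time: 9.0
tool_pos: [0.4993, 0.223, 0.183]
tcp_rot: [-2.336, -2.099, 0.012]
wrist_force: [1.0, 1.0, -4.1]
width: 0.698
grip_force: 39.8
```

Run:
```python
from h import *
s=bot.read_state();print(s["tool_pos"],s["tcp_rot"],s["wrist_force"],s["width"],np.degrees(2*np.arctan2(s["tcp_rot"][1],s["tcp_rot"][0])))
look("w7",[]);pic("top","t7")
```

```text
[0.49931969 0.2229718  0.18304277] [-2.3363824  -2.09949438  0.01234385] [ 0.97897349  1.01389214 -4.09431638] 0.6980369659075828 -276.1136969034579
```

Call:
{"op": "servo_tool", "data": {"series": [[0.02, -0.3, 0, 0, 0, 0, 0.6], [0.04, -0.57, -0.1, 0, 0, 0, 0.6], [0.04, -0.57, -0.3, 0, 0, 0, 0.6], [0.04, -0.57, -0.5, 0, 0, 0, 0.6], [0.04, -0.57, -0.65, 0, 0, 0, 0.6], [0.04, -0.57, -0.7, 0, 0, 0, 0.6], [0.04, -0.57, -0.7, 0, 0, 0, 0.6], [0.04, -0.57, -0.7, 0, 0, 0, 0.6]]}}

```text
time: 9.9
tool_pos: [0.5107, 0.1441, 0.0815]
tcp_rot: [2.331, 2.105, 0.002]
wrist_force: [0.6, 0.6, -3.5]
width: 0.695
grip_force: 39.9
```

Run:
```python
from h import *
s=bot.read_state();print(s["time"],s["tool_pos"],s["tcp_rot"],s["wrist_force"],s["width"],np.degrees(2*np.arctan2(s["tcp_rot"][1],s["tcp_rot"][0])))
```

```text
9.9 [0.51071182 0.14413482 0.08145977] [2.33079214 2.10519808 0.00244493] [ 0.60833001  0.5654263  -3.51161715] 0.6947478699818062 84.17741655833635
```

Call:
{"op": "servo_tool", "data": {"series": [[-0.03, -0.045, -0.03, 0, 0, 0, 0.6], [-0.03, -0.045, -0.06, 0, 0, 0, 0.6], [-0.03, -0.045, -0.075, 0, 0, 0, 0.6], [-0.03, -0.045, -0.085, 0, 0, 0, 0.6], [-0.03, -0.045, -0.09, 0, 0, 0, 0.6], [-0.03, -0.045, -0.09, 0, 0, 0, 0.6]]}}

```text
time: 10.5
tool_pos: [0.5051, 0.1367, 0.0673]
tcp_rot: [2.332, 2.105, -0.0]
wrist_force: [-2.4, -1.4, 0.2]
width: 0.704
grip_force: 40.2
```

Call:
{"op": "servo_tool", "data": {"series": [[0, 0, 0, 0, 0, 0, 0.2], [0, 0, 0, 0, 0, 0, 0], [0, 0, 0, 0, 0, 0, 0], [0, 0, 0, 0, 0, 0, 0], [0, 0, 0.2, 0, 0, 0, 0], [0, 0, 0.5, 0, 0, 0, 0], [0, 0, 0.7, 0, 0, -0.04, 0], [0, 0, 0.7, 0, 0, -0.503, 0], [0, 0, 0.7, 0, 0, -0.503, 0], [0, 0, 0.7, 0, 0, -0.503, 0], [0, 0, 0.7, 0, 0, -0.503, 0], [0, 0, 0.7, 0, 0, -0.503, 0], [0, 0, 0.7, 0, 0, -0.503, 0], [0, 0, 0.7, 0, 0, -0.503, 0], [0, 0, 0.7, 0, 0, -0.503, 0], [0, 0, 0.7, 0, 0, -0.503, 0], [0, 0, 0.7, 0, 0, -0.503, 0], [0, 0, 0.7, 0, 0, -0.503, 0], [0, 0, 0.7, 0, 0, -0.503, 0]]}}

```text
time: 12.4
tool_pos: [0.5051, 0.1367, 0.172]
tcp_rot: [-3.137, 0.172, -0.0]
wrist_force: [-0.2, 0.4, -0.3]
width: 1.001
grip_force: 0.0
```

```bash
cat >> h.py <<'E'
def rect(M,z,k):
    c=max(cv2.findContours(M.astype(np.uint8),0,1)[0],key=cv2.contourArea)[:,0].astype(float)
    P=np.array([atz(None,u,v,z,k)[:2] for u,v in c]).astype(np.float32)
    return np.round(np.hstack(cv2.minAreaRect(P*1000)),1),c
E
python3 - <<'E'
from h import *
s=bot.read_state();print(s["time"],s["tool_pos"],s["tcp_rot"],np.degrees(2*np.arctan2(s["tcp_rot"][1],s["tcp_rot"][0])))
k,_=look("w8",[]);m=bot.trace("carrier","wrist")
kt,o=look("t8",["carrier"],"top"); mt=bot.trace("carrier","top")
a=cv2.imread("pics/w8.png")
for M,kk in((m,k),(mt,kt)):
    if M:
        r,c=rect(M[0]["mask"],.094,kk);print(M[0]["score"],r)
        if M is m: cv2.drawContours(a,[c.astype(int)],-1,(0,0,255),1)
cv2.imwrite("pics/w8m.png",a)
E
```

```text
12.4 [0.50505824 0.13669732 0.17200021] [-3.13688775e+00  1.71606281e-01 -1.17941302e-04] 353.7374075766899
0.86 [513.5 133.6  43.8  73.9  84.2]
0.38 [481.  115.3  23.6  18.8   2. ]
```

View pics/w8m.png

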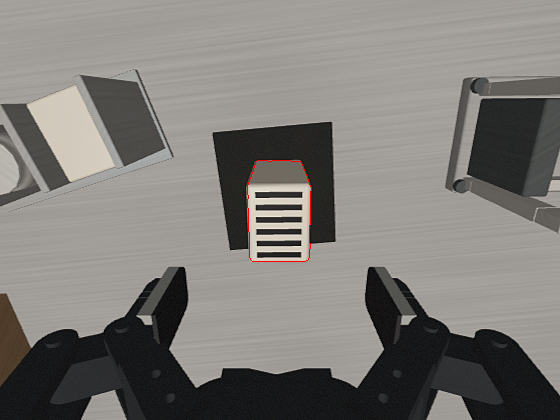

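The carrier stands upright on the mat, its top spanning columns 248–311 and rows 184–261, square to the fingers and centred between them. I'll grip it by its broad faces now.

Call:
{"op": "servo_tool", "data": {"series": [[0, 0, -0.3, 0, 0, 0, 0], [0, 0, -0.6, 0, 0, 0, 0], [0, 0, -0.68, 0, 0, 0, 0], [0, 0, -0.68, 0, 0, 0, 0], [0, 0, -0.68, 0, 0, 0, 0.4], [0, 0, -0.68, 0, 0, 0, 0.6], [0, 0, -0.68, 0, 0, 0, 0.8], [0, 0, -0.68, 0, 0, 0, 0.8], [0, 0, -0.68, 0, 0, 0, 0.8], [0, 0, -0.68, 0, 0, 0, 0.8]], "newtons": 35}}

```text
time: 13.65
tool_pos: [0.5069, 0.1369, 0.0723]
tcp_rot: [-3.136, 0.175, -0.006]
wrist_force: [-0.5, -1.9, 7.0]
width: 0.511
grip_force: 41.7
```

Run:
```python
from h import *
s=bot.read_state();print(s["time"],s["tool_pos"],s["wrist_force"],s["width"])
```

```text
13.65 [0.50694628 0.13687767 0.07230834] [-0.5206665  -1.92649907  6.99374883] 0.5107772420141314
```

Call:
{"op": "servo_tool", "data": {"series": [[0, 0, 0.1, 0, 0, 0, 0.8], [0, 0, 0.3, 0, 0, 0, 0.8], [0, 0, 0.55, 0, 0, 0, 0.8], [0, 0, 0.8, 0, 0, 0, 0.8], [0, 0, 1, 0, 0, 0, 0.8], [0.05, -0.3, 1, 0, 0, 0, 0.8], [0.1, -0.6, 1, 0, 0, 0, 0.8], [0.1, -0.6, 1, 0, 0, 0, 0.8], [0.1, -0.6, 1, 0, 0, 0, 0.8]]}}

```text
time: 14.55
tool_pos: [0.5195, 0.0458, 0.2196]
tcp_rot: [-3.136, 0.18, 0.002]
wrist_force: [-0.3, 0.1, -3.4]
width: 0.51
grip_force: 40.0
```

Run:
```python
from h import *
np.set_printoptions(precision=4,suppress=True)
s=bot.read_state();print(s["time"],s["tool_pos"],s["wrist_force"],s["width"],np.degrees(2*np.arctan2(s["tcp_rot"][1],s["tcp_rot"][0])))
N=["fixture","stop_face","wheel_hub","crank_grip","pad_face"]
print(look("w9",N)[1]);print(look("t9",N,"top")[1]);print(look("s9",N,"scene")[1])
for n in N: print(n,trin(n,["w1","w2","w9"]),trin(n,["w9","w2","w1","t9","s9"]))
from scipy.spatial.transform import Rotation as Ro
h=np.array([.5075,-.3048]);d=np.array([.0275,.2456]);d/=np.linalg.norm(d);o=h+.187*d;e=np.array([d[1],-d[0]])
def F(x,y,z): return np.r_[o+x*e+y*d,z]
k,_=load("w9");a=cv2.imread("pics/w9.png")
for sx in(-1,1):
    q=proj(None,[F(sx*.035,-.088,.122),F(sx*.035,.078,.122)],k).astype(int);cv2.line(a,tuple(map(int,q[0])),tuple(map(int,q[1])),(0,0,255),1)
q=proj(None,[F(-.033,.058,.086),F(.033,.058,.086)],k).astype(int);cv2.line(a,tuple(map(int,q[0])),tuple(map(int,q[1])),(0,255,0),1)
cv2.imwrite("pics/w9m.png",a)
```

```text
14.55 [0.5195 0.0458 0.2196] [-0.3107  0.107  -3.3834] 0.5104620075831408 353.4253766203912
{'fixture': [419.104, 149.604, 0.66], 'stop_face': [384.496, 160.692, 0.65], 'wheel_hub': [419.72, 152.796, 0.62], 'pad_face': [483.896, 156.28199999999998, 0.75]}
{'fixture': [206.192, 255.318, 0.66], 'stop_face': [283.416, 243.81, 0.71], 'wheel_hub': [389.48, 251.79000000000002, 0.7], 'crank_grip': [382.816, 229.69800000000004, 0.64], 'pad_face': [326.424, 244.48199999999997, 0.51]}
{'fixture': [262.08000000000004, 202.482, 0.92], 'stop_face': [274.624, 193.704, 0.75], 'wheel_hub': [201.208, 153.804, 0.96], 'crank_grip': [314.216, 182.112, 0.57], 'pad_face': [247.016, 191.394, 0.5]}
fixture (array([ 0.5303, -0.1168, -0.0091]), np.float64(0.0002843433997740644)) (array([ 0.5379, -0.0394,  0.0855]), np.float64(0.17246677298334334))
stop_face (array([ 0.5353, -0.0587,  0.0526]), np.float64(0.001348786365611029)) (array([ 0.5324, -0.0596,  0.0637]), np.float64(0.008332390303412944))
wheel_hub (array([ 0.5305, -0.156 ,  0.2362]), np.float64(0.1382224571858218)) (array([ 0.5172, -0.2584,  0.1149]), np.float64(0.17985648144361593))
crank_grip (array([ 0.5476, -0.2721,  0.1637]), np.float64(0.00026782200421546416)) (array([ 0.5389, -0.1486,  0.254 ]), np.float64(0.217762568932963))
pad_face (array([ 0.5253, -0.1614,  0.036 ]), np.float64(0.0009063116006536273)) (array([ 0.5255, -0.1628,  0.0335]), np.float64(0.005225720728391116))
```

View pics/w9m.png

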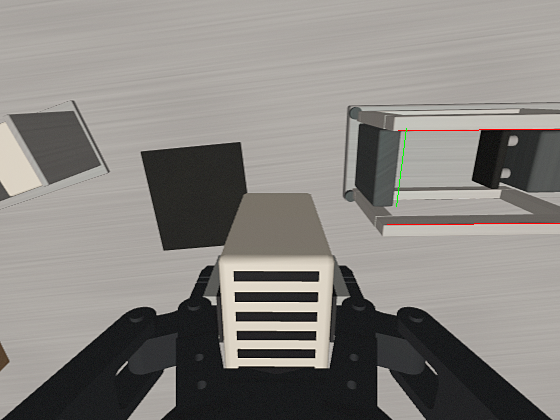

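The carrier is held by its broad faces. The red rail lines match the picture, with inner edges at rows 129 and 223. The predicted stop edge (green, col 398–406) lies several px to the right of the visible one (about 390–397), so I'll measure that numerically.

Run:
```python
from h import *
from scipy.optimize import least_squares
np.set_printoptions(precision=4,suppress=True)
k,_=load("w9");g=cv2.imread("pics/w9.png",0).astype(int)
for r in range(135,206,10):
    d=np.diff(g[r,340:560]);i=np.where(abs(d)>12)[0]; print(r,[(int(j)+340,int(d[j])) for j in i][:16])
for c in (420,440,460,): 
    d=np.diff(g[95:245,c]);i=np.where(abs(d)>12)[0]; print("col",c,[(int(j)+95,int(d[j])) for j in i])
a=cv2.imread("pics/w9.png")[90:245,330:560];b=cv2.imread("pics/w2.png")[60:300,260:490]
cv2.imwrite("pics/z.png",np.vstack([cv2.resize(a,None,fx=2.3,fy=2.3,interpolation=2),np.zeros((2,529,3),np.uint8)]))
```

```text
135 [(344, -19), (345, -72), (347, 40), (348, 41), (356, -19), (357, -96), (358, -30), (378, 20), (379, 15), (399, 53), (400, 43), (478, -19), (479, -111), (480, -38), (481, 14), (513, 13)]
145 [(344, -44), (345, -46), (346, 27), (347, 44), (348, 22), (356, -54), (357, -87), (358, 13), (377, 18), (378, 17), (398, 55), (399, 36), (476, -13), (477, -90), (478, -67), (506, 40)]
155 [(343, -22), (344, -72), (346, 44), (347, 40), (355, -27), (356, -113), (376, 19), (377, 17), (397, 61), (398, 38), (474, -13), (475, -78), (476, -70), (486, 13), (534, 13)]
165 [(343, -46), (344, -46), (345, 38), (346, 44), (347, 17), (354, -20), (355, -99), (356, -26), (375, 20), (376, 16), (396, 55), (397, 29), (473, -65), (474, -101), (475, 22), (532, 13)]
175 [(342, -27), (343, -72), (344, 13), (345, 46), (346, 37), (354, -54), (355, -86), (356, 13), (374, 17), (375, 23), (394, 15), (395, 56), (396, 31), (471, -62), (472, -95), (473, 15)]
185 [(341, -13), (342, -56), (343, -28), (344, 39), (345, 44), (353, -20), (354, -96), (355, -31), (373, 15), (374, 18), (393, 17), (394, 55), (395, 21), (481, -23), (4
[... 414 characters left out ...]
3, -32), (114, -88), (115, 75), (116, 40), (129, -19), (186, -61), (187, -21), (190, 102), (198, -38), (214, -13), (215, -62), (223, 14), (224, 79), (235, -28)]
col 440 [(103, -94), (104, 67), (105, 25), (108, -21), (109, -18), (110, 67), (113, -81), (114, -53), (115, 111), (116, 18), (129, -44), (130, 24), (186, -86), (189, 72), (190, 44), (198, -49), (199, 14), (213, 14), (214, -37), (215, -44), (223, 61), (224, 46), (235, -17)]
col 460 [(102, -17), (103, -32), (104, 36), (105, 18), (108, -81), (109, 92), (113, -118), (115, 98), (128, -13), (129, -40), (130, 33), (186, -69), (188, -26), (189, 120), (197, 16), (198, -43), (214, -54), (215, -22), (222, -15), (223, 92), (224, 27), (234, -23)]
```

View pics/z.png

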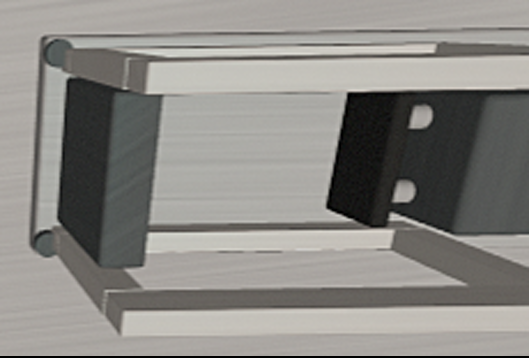

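Run:
```python
from h import *
np.set_printoptions(precision=4,suppress=True)
k,_=load("w9")
S=np.array([atz(None,u,v,.086,k)[:2] for u,v in [(400,135),(399,145),(398,155),(396.9,165),(395.8,175),(394.6,185),(393.2,195),(392,205)]])
L=np.array([atz(None,u,v,.122,k)[:2] for u,v in [(420,129.5),(440,129.7),(460,129.7)]])
U=np.array([atz(None,u,v,.122,k)[:2] for u,v in [(420,224.3),(440,224),(460,223.5)]])
print("stop line",S[0],S[-1],S.mean(0),"yaw",np.degrees(np.arctan2(*(S[0]-S[-1])[::-1])))
print("rail",L,U, np.degrees(np.arctan2(*(L[0]-L[-1]))),np.degrees(np.arctan2(*(U[0]-U[-1]))))
yaw=np.radians(-6.4);d=np.array([-np.sin(yaw),np.cos(yaw)]);e=np.array([np.cos(yaw),np.sin(yaw)])
print("proj e: rails",L@e,U@e,"stop d",S@d, "hub",np.array([.5075,-.3048])@e,np.array([.5075,-.3048])@d,"pad",np.array([.5253,-.1614])@d)
P=np.array([atz(None,u,v,.020,k)[:2] for u,v in [(477.5,145),(475.5,155),(474,165)]]);print("pad face bottom",P@d)
s=bot.read_state();print("tcp",s["tool_pos"],s["tool_pos"][:2]@e,s["tool_pos"][:2]@d)
```

```text
stop line [ 0.5631 -0.0598] [ 0.5038 -0.0536] [ 0.5341 -0.0569] yaw -5.931446077272218
rail [[ 0.5708 -0.06  ]
 [ 0.569  -0.0737]
 [ 0.5675 -0.0874]] [[ 0.4995 -0.0623]
 [ 0.498  -0.0774]
 [ 0.4967 -0.0926]] 6.869398271154959 5.333572297374799
proj e: rails [0.5739 0.5737 0.5737] [0.5033 0.5035 0.5039] stop d [0.0034 0.0032 0.003  0.0029 0.0028 0.0028 0.0029 0.0029] hub 0.5383129495104907 -0.24632997866543963 pad -0.10183951206453747
pad face bottom [-0.1027 -0.1028 -0.1033]
tcp [0.5201 0.0467 0.22  ] 0.5116119734801939 0.10433454035639951
```

Run:
```python
from h import *
np.set_printoptions(precision=4,suppress=True)
k,_=load("w9");g=cv2.imread("pics/w9.png",0).astype(int)
e=np.array([.9938,-.1115]);d=np.array([.1115,.9938])
for c in(226,277,327):
    dd=np.diff(g[180:400,c]);print(c,[(int(j)+180,int(dd[j])) for j in np.where(abs(dd)>10)[0]])
z=.2196+.094-.0723
for u,v in[(222,257),(331,257),(221,367),(329,367)]:
    p=atz(None,u,v,z,k)[:2]-np.array([.5198,.0462]);print(p@e,p@d)
```

```text
226 [(236, 15), (239, 21), (240, 23), (254, 14), (255, 13), (257, 13), (366, 14), (367, -123), (368, -55)]
277 [(192, -63), (254, 15), (255, 14), (256, 15), (257, 17), (269, 19), (270, -148), (271, -60), (272, 11), (279, -12), (280, 121), (281, 83), (290, 23), (291, -194), (292, -14), (300, -22), (301, 232), (302, -22), (310, 20), (311, -189), (312, -25), (313, 12), (319, -20), (320, 130), (321, 82), (329, 18), (330, -189), (331, -22), (338, -19), (339, 186), (340, 26), (347, 21), (348, -188), (349, -32), (350, 16), (356, -26), (357, 190), (358, 24), (364, 16), (365, -83), (366, -126)]
327 [(240, -15), (241, -25), (243, -15), (254, 23), (255, 17), (256, 16), (257, 13), (258, 11), (366, 12), (367, -100), (368, -45), (370, 11)]
0.028332933563250267 0.019162594606207683
0.02821745266820801 -0.02061214005965987
-0.02316786287107347 0.022635404980912537
-0.023279254305613152 -0.02252381558015181
```

Call:
{"op": "servo_tool", "data": {"series": [[0.02, -0.2, 0, 0, 0, 0.002, 0.8], [0.04, -0.45, 0, 0, 0, 0.002, 0.8], [0.07, -0.7, 0, 0, 0, 0.002, 0.8], [0.07, -0.9, 0, 0, 0, 0.002, 0.8], [0.07, -1, 0, 0, 0, 0.002, 0.8], [0.07, -1, 0, 0, 0, 0.002, 0.8], [0.07, -1, 0, 0, 0, 0.002, 0.8], [0.07, -1, 0, 0, 0, 0.002, 0.8]]}}

```text
time: 16.25
tool_pos: [0.5305, -0.1022, 0.2199]
tcp_rot: [-3.137, 0.165, 0.0]
wrist_force: [0.1, 0.5, -4.9]
width: 0.508
grip_force: 39.9
```

Run:
```python
from h import *
s=bot.read_state();print(s["time"],s["tool_pos"],s["wrist_force"],np.degrees(2*np.arctan2(s["tcp_rot"][1],s["tcp_rot"][0])))
look("w10",[])
a=cv2.imread("pics/w10.png");k,_=load("w10")
e=np.array([.9938,-.1115]);d=np.array([.1115,.9938]);o=.5386*e-.055*d
F=lambda x,y,z:np.r_[o+x*e+y*d,z]
for A,B in [((-.035,-.088,.122),(-.035,.078,.122)),((.035,-.088,.122),(.035,.078,.122)),((-.033,.058,.086),(.033,.058,.086))]:
    q=proj(None,[F(*A),F(*B)],k).astype(int).tolist();cv2.line(a,q[0],q[1],(0,0,255),1)
cv2.imwrite("pics/w10m.png",a)
```

```text
16.25 [ 0.53047316 -0.10221837  0.2198627 ] [ 0.14645309  0.4774107  -4.90774593] 353.9931870465538
```

View pics/w10m.png

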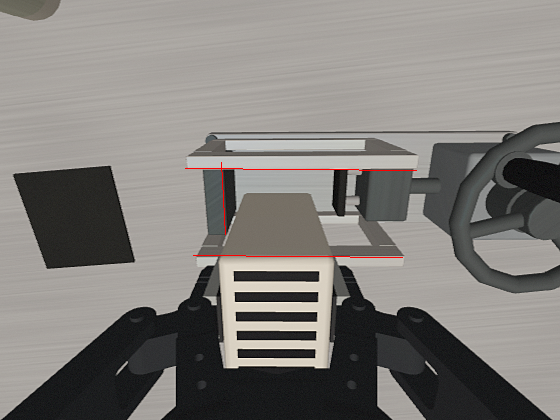

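The rail overlay matches the rails' inner edges at rows 168 and 256, and the stop's top edge at col 224. The carrier is aligned above the channel, so I'll lower it.

Call:
{"op": "servo_tool", "data": {"series": [[0, -0.048, 0, 0, 0, 0, 0.8], [0, -0.048, -0.15, 0, 0, 0, 0.8], [0, -0.048, -0.35, 0, 0, 0, 0.8], [0, -0.048, -0.55, 0, 0, 0, 0.8], [0, -0.048, -0.7, 0, 0, 0, 0.8], [0, -0.048, -0.8, 0, 0, 0, 0.8], [0, -0.048, -0.84, 0, 0, 0, 0.8], [0, -0.048, -0.84, 0, 0, 0, 0.8], [0, -0.048, -0.84, 0, 0, 0, 0.8], [0, -0.048, -0.84, 0, 0, 0, 0.8]]}}

```text
time: 17.3
tool_pos: [0.5319, -0.1108, 0.0956]
tcp_rot: [3.137, -0.166, 0.005]
wrist_force: [0.3, -0.9, -3.4]
width: 0.511
grip_force: 39.9
```

Call:
{"op": "servo_tool", "data": {"series": [[0, 0.008, -0.03, 0, 0, 0, 0.8], [0, 0.008, -0.05, 0, 0, 0, 0.8], [0, 0.008, -0.065, 0, 0, 0, 0.8], [0, 0.008, -0.073, 0, 0, 0, 0.8], [0, 0.008, -0.075, 0, 0, 0, 0.8], [0, 0.008, -0.075, 0, 0, 0, 0.8]]}}

```text
time: 17.9
tool_pos: [0.5306, -0.1093, 0.0847]
tcp_rot: [-3.137, 0.166, 0.0]
wrist_force: [-5.9, 1.5, 10.5]
width: 0.515
grip_force: 41.4
```

Call:
{"op": "servo_tool", "data": {"series": [[0, 0, 0.003, 0, 0, 0, 0.42], [0, 0, 0.003, 0, 0, 0, 0.34], [0, 0, 0.003, 0, 0, 0, 0.34], [0, 0, 0.003, 0, 0, 0, 0.34], [0, 0, 0.003, 0, 0, 0, 0.34], [0, 0, 0.1, 0, 0, 0, 0.34], [0, 0, 0.35, 0, 0, 0, 0.34], [0, 0, 0.65, 0, 0, 0, 0.34], [0, 0, 1, 0, 0, 0, 0.34], [0, 0, 1, 0, 0, 0, 0.34], [0, 0, 1, 0, 0, 0, 0.34]]}}

```text
time: 19.0
tool_pos: [0.5322, -0.1097, 0.2364]
tcp_rot: [3.136, -0.166, 0.01]
wrist_force: [-0.3, 0.1, -0.6]
width: 0.661
grip_force: 0.0
```

Run:
```python
from h import *
s=bot.read_state();print(s["time"],s["tool_pos"],s["wrist_force"],s["width"])
k,_=look("w11",[]);m=bot.trace("carrier","wrist")
r,c=rect(m[0]["mask"],.106,k);print(m[0]["score"],r)
print(look("w11",["crank_grip","wheel_hub","pad_face"])[1])
cv2.imwrite("pics/w11m.png",cv2.drawContours(cv2.imread("pics/w11.png"),[c.astype(int)],-1,(0,0,255),1))
```

```text
19.0 [ 0.5322262  -0.10974661  0.23636666] [-0.30472941  0.08527122 -0.6141298 ] 0.66136873975511
0.75 [ 530.7 -110.4   43.9   61.2   83.9]
{'crank_grip': [525.728, 180.306, 0.57], 'wheel_hub': [529.8720000000001, 212.982, 0.93], 'pad_face': [326.984, 183.12, 0.56]}
```

View pics/w11m.png

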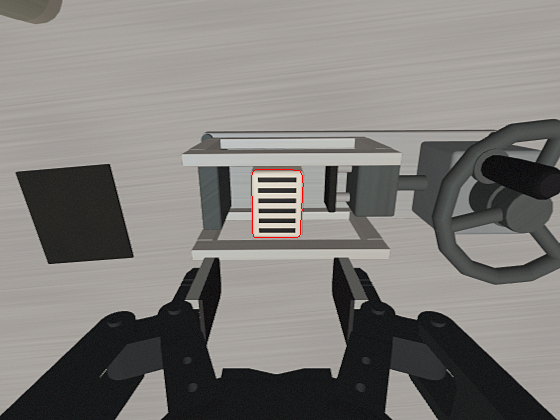

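The carrier stands in the channel at (276,203), with the stop to its left and the pad to its right. Its measured centre is (0.531,-0.110) at -6°, square to the fixture. Now the crank.

Call:
{"op": "servo_tool", "data": {"series": [[-0.1, -0.6, 0.3, 0, 0, 0, 0.3], [-0.1, -0.6, 0.3, 0, 0, 0, 0.3], [-0.1, -0.6, 0.3, 0, 0, 0, 0.3], [-0.1, -0.6, 0.3, 0, 0, 0, 0.3]]}}

```text
time: 19.7
tool_pos: [0.5154, -0.2002, 0.2774]
tcp_rot: [-3.136, 0.17, 0.0]
wrist_force: [0.6, 0.3, -0.4]
width: 0.703
grip_force: 0.0
```

Run:
```python
from h import *
np.set_printoptions(precision=4,suppress=True)
print(look("w12",["crank_grip","wheel_hub","pad_face"])[1],bot.read_state()["tool_pos"])
for n in["crank_grip","wheel_hub","pad_face"]: print(n,trin(n,["w1","w2","w11","w12"]),trin(n,["w11","w12"]),trin(n,["w1","w12"]))
```

```text
{'crank_grip': [362.488, 156.702, 0.82], 'wheel_hub': [388.808, 193.284, 0.64], 'pad_face': [243.32, 169.302, 0.65]} [ 0.515  -0.1979  0.2761]
crank_grip (array([ 0.5479, -0.2711,  0.1633]), np.float64(0.001717684944790675)) (array([ 0.5484, -0.2699,  0.1635]), np.float64(0.0010471236458037044)) (array([ 0.5483, -0.2722,  0.1596]), np.float64(0.0011281811399324302))
wheel_hub (array([ 0.5076, -0.3029,  0.1286]), np.float64(0.0016904939250645117)) (array([ 0.509 , -0.3009,  0.1327]), np.float64(0.0013617725160691549)) (array([ 0.5076, -0.3012,  0.133 ]), np.float64(0.0006011743242490059))
pad_face (array([ 0.5248, -0.1616,  0.0398]), np.float64(0.0008270397403714172)) (array([ 0.5239, -0.1621,  0.0382]), np.float64(0.00017749088503790642)) (array([ 0.525 , -0.162 ,  0.0419]), np.float64(0.0006209375098139068))
```

Call:
{"op": "servo_tool", "data": {"series": [[0, -0.5, 0, 0, 0, 0, 0.3], [0, -0.5, 0, 0, 0, 0, 0.3], [0, -0.5, 0, 0, 0, 0, 0.3], [0, -0.5, 0, 0, 0, 0, 0.3]]}}

```text
time: 20.3
tool_pos: [0.5154, -0.2733, 0.2767]
tcp_rot: [-3.136, 0.166, 0.002]
wrist_force: [0.3, -0.2, -0.1]
width: 0.7
grip_force: 0.0
```

Run:
```python
from h import *
np.set_printoptions(precision=4,suppress=True)
print(look("w13",["crank_grip","wheel_hub"])[1],bot.read_state()["tool_pos"])
for n in["crank_grip","wheel_hub"]: print(n,trin(n,["w1","w2","w11","w12","w13"]),trin(n,["w12","w13"]),trin(n,["w1","w12","w13"]))
k,_=load("w13");m=bot.trace("wheel_hub","wrist")
if m:
    r,c=rect(m[0]["mask"],.129,k);print("wheel mask",m[0]["score"],r)
```

```text
{'crank_grip': [268.408, 169.386, 0.68], 'wheel_hub': [307.608, 198.996, 0.89]} [ 0.5156 -0.2728  0.2773]
crank_grip (array([ 0.5478, -0.2709,  0.1637]), np.float64(0.0017553910486994516)) (array([ 0.5481, -0.2705,  0.162 ]), np.float64(0.0009700753837372145)) (array([ 0.5483, -0.2709,  0.164 ]), np.float64(0.0014824914976535946))
wheel_hub (array([ 0.508 , -0.3021,  0.1295]), np.float64(0.0016862336900418465)) (array([ 0.5085, -0.3011,  0.1312]), np.float64(0.0012678157365631415)) (array([ 0.508 , -0.3016,  0.1309]), np.float64(0.0016796256503716141))
wheel mask 0.81 [ 512.6 -302.1  134.4  132.2   39.8]
```

Call:
{"op": "servo_tool", "data": {"series": [[0.217, 0.013, 0, 0, 0, 0, 0.3], [0.217, 0.013, 0, 0, 0, 0, 0.3], [0.217, 0.013, -0.2, 0, 0, 0, 0.3], [0.217, 0.013, -0.5, 0, 0, 0, 0.3], [0.217, 0.013, -0.75, 0, 0, 0, 0.3], [0.217, 0.013, -0.75, 0, 0, 0, 0.3], [0.217, 0.013, -0.75, 0, 0, 0, 0.3], [0.217, 0.013, -0.75, 0, 0, 0, 0.6], [0.217, 0.013, -0.75, 0, 0, 0, 0.75], [0.217, 0.013, -0.75, 0, 0, 0, 0.85], [0.217, 0.013, -0.75, 0, 0, 0, 0.85], [0.217, 0.013, -0.75, 0, 0, 0, 0.85], [0.217, 0.013, -0.75, 0, 0, 0, 0.85]], "newtons": 30}}

```text
time: 21.8
tool_pos: [0.5499, -0.2726, 0.1682]
tcp_rot: [3.136, -0.166, 0.007]
wrist_force: [1.4, 3.6, 7.1]
width: 0.221
grip_force: 29.5
```

Run:
```python
from h import *
s=bot.read_state();print(s["time"],s["tool_pos"],s["wrist_force"],s["width"],s["grip_force"],s["q"])
look("w14",[])
```

```text
21.8 [ 0.54992143 -0.27264276  0.1682143 ] [1.42953341 3.64181936 7.11596958] 0.22105841122450526 29.49323696375359 [-5.01438957e-01  2.09382593e-01  1.82692574e+00  1.23543060e-03
  1.10062780e+00  1.17452411e+00]
```

The handle is pinched (19 mm opening). Next I'll work out the circle points.

```bash
cat > circ.py <<'E'
import numpy as np,sys
p0,step,n=map(float,sys.argv[1:4])
a=np.radians(p0);f=np.radians(p0-step*np.arange(1,n+1))
print(" ".join("[%.3f,%.3f]"%(x,y) for x,y in zip((np.cos(f)-np.cos(a))/3,(np.sin(f)-np.sin(a))/3)))
E
python3 circ.py 35.5 10 12; python3 circ.py -84.5 12 20
```

```text
[0.029,-0.050] [0.050,-0.104] [0.060,-0.162] [0.061,-0.220] [0.051,-0.277] [0.032,-0.332] [0.003,-0.382] [-0.034,-0.427] [-0.078,-0.465] [-0.128,-0.494] [-0.182,-0.515] [-0.239,-0.525]
[-0.070,0.001] [-0.138,0.016] [-0.201,0.045] [-0.257,0.086] [-0.303,0.138] [-0.338,0.199] [-0.359,0.265] [-0.365,0.335] [-0.357,0.404] [-0.335,0.470] [-0.300,0.530] [-0.253,0.581] [-0.196,0.622] [-0.132,0.650] [-0.064,0.664] [0.006,0.663] [0.074,0.648] [0.137,0.619] [0.193,0.578] [0.239,0.525]
```

Call:
{"op": "servo_tool", "data": {"series": [[0.029, -0.05, 0, 0, 0, 0, 0.85], [0.05, -0.104, 0, 0, 0, 0, 0.85], [0.06, -0.162, 0, 0, 0, 0, 0.85], [0.061, -0.22, 0, 0, 0, 0, 0.85], [0.051, -0.277, 0, 0, 0, 0, 0.85], [0.032, -0.332, 0, 0, 0, 0, 0.85], [0.003, -0.382, 0, 0, 0, 0, 0.85], [-0.034, -0.427, 0, 0, 0, 0, 0.85], [-0.078, -0.465, 0, 0, 0, 0, 0.85], [-0.128, -0.494, 0, 0, 0, 0, 0.85], [-0.182, -0.515, 0, 0, 0, 0, 0.85], [-0.239, -0.525, 0, 0, 0, 0, 0.85], [-0.239, -0.525, 0, 0, 0, 0, 0.85]]}}

```text
time: 23.15
tool_pos: [0.5128, -0.3516, 0.1682]
tcp_rot: [3.136, -0.167, 0.005]
wrist_force: [-1.4, 4.6, 8.4]
width: 0.221
grip_force: 29.6
```

Run:
```python
from h import *
s=bot.read_state();p=s["tool_pos"];print(s["time"],p,s["wrist_force"],s["torque"],s["width"],s["grip_force"], p[:2]-[.508,-.3016],np.hypot(*(p[:2]-[.508,-.3016])))
```

```text
23.15 [ 0.51282834 -0.35163374  0.16819517] [-1.38865311  4.55538932  8.37798273] [0.4914366  0.22543729 0.01729287] 0.22086865914452958 29.633903550566174 [ 0.00482834 -0.05003374] 0.050266174267624454
```

Call:
{"op": "servo_tool", "data": {"series": [[-0.07, 0.001, 0, 0, 0, 0, 0.85], [-0.138, 0.016, 0, 0, 0, 0, 0.85], [-0.201, 0.045, 0, 0, 0, 0, 0.85], [-0.257, 0.086, 0, 0, 0, 0, 0.85], [-0.303, 0.138, 0, 0, 0, 0, 0.85], [-0.338, 0.199, 0, 0, 0, 0, 0.85], [-0.359, 0.265, 0, 0, 0, 0, 0.85], [-0.365, 0.335, 0, 0, 0, 0, 0.85], [-0.357, 0.404, 0, 0, 0, 0, 0.85], [-0.335, 0.47, 0, 0, 0, 0, 0.85], [-0.3, 0.53, 0, 0, 0, 0, 0.85], [-0.253, 0.581, 0, 0, 0, 0, 0.85], [-0.196, 0.622, 0, 0, 0, 0, 0.85], [-0.132, 0.65, 0, 0, 0, 0, 0.85], [-0.064, 0.664, 0, 0, 0, 0, 0.85], [0.006, 0.663, 0, 0, 0, 0, 0.85], [0.074, 0.648, 0, 0, 0, 0, 0.85], [0.137, 0.619, 0, 0, 0, 0, 0.85], [0.193, 0.578, 0, 0, 0, 0, 0.85], [0.239, 0.525, 0, 0, 0, 0, 0.85]]}}

```text
time: 25.15
tool_pos: [0.5496, -0.2722, 0.1681]
tcp_rot: [3.137, -0.165, 0.005]
wrist_force: [-1.3, 3.5, 10.6]
width: 0.217
grip_force: 30.4
```

```bash
python3 - <<'E'
from h import *
s=bot.read_state();p=s["tool_pos"];print(s["time"],p,s["wrist_force"],s["width"],s["grip_force"], p[:2]-[.508,-.3016],np.hypot(*(p[:2]-[.508,-.3016])))
E
python3 circ.py 35.5 12 20
```

```text
25.15 [ 0.54962762 -0.27216901  0.16814074] [-1.28829531  3.53700451 10.56155523] 0.21653577098808593 30.365276133525185 [0.04162762 0.02943099] 0.05098079723704803
[0.034,-0.061] [0.055,-0.127] [0.062,-0.196] [0.054,-0.266] [0.032,-0.332] [-0.003,-0.392] [-0.050,-0.443] [-0.107,-0.484] [-0.171,-0.511] [-0.239,-0.525] [-0.309,-0.525] [-0.377,-0.510] [-0.441,-0.481] [-0.497,-0.439] [-0.543,-0.387] [-0.577,-0.326] [-0.598,-0.260] [-0.605,-0.191] [-0.597,-0.121] [-0.575,-0.055]
```

Call:
{"op": "servo_tool", "data": {"series": [[0.034, -0.061, 0, 0, 0, 0, 0.85], [0.055, -0.127, 0, 0, 0, 0, 0.85], [0.062, -0.196, 0, 0, 0, 0, 0.85], [0.054, -0.266, 0, 0, 0, 0, 0.85], [0.032, -0.332, 0, 0, 0, 0, 0.85], [-0.003, -0.392, 0, 0, 0, 0, 0.85], [-0.05, -0.443, 0, 0, 0, 0, 0.85], [-0.107, -0.484, 0, 0, 0, 0, 0.85], [-0.171, -0.511, 0, 0, 0, 0, 0.85], [-0.239, -0.525, 0, 0, 0, 0, 0.85], [-0.309, -0.525, 0, 0, 0, 0, 0.85], [-0.377, -0.51, 0, 0, 0, 0, 0.85], [-0.441, -0.481, 0, 0, 0, 0, 0.85], [-0.497, -0.439, 0, 0, 0, 0, 0.85], [-0.543, -0.387, 0, 0, 0, 0, 0.85], [-0.577, -0.326, 0, 0, 0, 0, 0.85], [-0.598, -0.26, 0, 0, 0, 0, 0.85], [-0.605, -0.191, 0, 0, 0, 0, 0.85], [-0.597, -0.121, 0, 0, 0, 0, 0.85], [-0.575, -0.055, 0, 0, 0, 0, 0.85]]}}

```text
time: 27.15
tool_pos: [0.463, -0.2826, 0.1682]
tcp_rot: [3.132, -0.165, 0.007]
wrist_force: [1.1, -4.0, 6.3]
width: 0.22
grip_force: 30.0
```

```bash
python3 - <<'E'
from h import *
np.set_printoptions(precision=4,suppress=True)
s=bot.read_state();p=s["tool_pos"];print(s["time"],p,s["wrist_force"],s["width"],p[:2]-[.508,-.3016])
for c in("top","scene"): print(look(c[0]+"15",["carrier","pad_face","stop_face"],c)[1])
for n in("carrier","pad_face"): print(n,trin(n,["t15","s15"]))
E
python3 circ.py -204.5 10 18
```

```text
27.15 [ 0.463  -0.2826  0.1682] [ 1.0568 -3.9544  6.3002] 0.2197336576717839 [-0.045  0.019]
{'carrier': [293.71999999999997, 245.27999999999997, 0.61], 'pad_face': [304.08000000000004, 242.592, 0.51], 'stop_face': [283.472, 241.58400000000003, 0.93]}
{'carrier': [269.528, 204.582, 0.57], 'pad_face': [262.808, 197.60999999999999, 0.45], 'stop_face': [276.976, 195.594, 0.65]}
carrier (array([ 0.5259, -0.0851,  0.0085]), np.float64(0.0012422556331046048))
pad_face (array([ 0.53  , -0.1078,  0.0334]), np.float64(0.0033257073886414157))
[0.029,0.051] [0.066,0.095] [0.110,0.133] [0.160,0.163] [0.214,0.183] [0.271,0.194] [0.329,0.194] [0.387,0.184] [0.442,0.165] [0.492,0.136] [0.537,0.100] [0.575,0.055] [0.604,0.005] [0.625,-0.049] [0.635,-0.106] [0.636,-0.164] [0.626,-0.222] [0.607,-0.276]
```

The carrier has moved with the pad as expected (carrier centre at d≈-26 mm, predicted -27). Now the last half turn.

Call:
{"op": "servo_tool", "data": {"series": [[0.029, 0.051, 0, 0, 0, 0, 0.85], [0.066, 0.095, 0, 0, 0, 0, 0.85], [0.11, 0.133, 0, 0, 0, 0, 0.85], [0.16, 0.163, 0, 0, 0, 0, 0.85], [0.214, 0.183, 0, 0, 0, 0, 0.85], [0.271, 0.194, 0, 0, 0, 0, 0.85], [0.329, 0.194, 0, 0, 0, 0, 0.85], [0.387, 0.184, 0, 0, 0, 0, 0.85], [0.442, 0.165, 0, 0, 0, 0, 0.85], [0.492, 0.136, 0, 0, 0, 0, 0.85], [0.537, 0.1, 0, 0, 0, 0, 0.85], [0.575, 0.055, 0, 0, 0, 0, 0.85], [0.604, 0.005, 0, 0, 0, 0, 0.85], [0.625, -0.049, 0, 0, 0, 0, 0.85], [0.635, -0.106, 0, 0, 0, 0, 0.85], [0.636, -0.164, 0, 0, 0, 0, 0.85], [0.626, -0.222, 0, 0, 0, 0, 0.85], [0.607, -0.276, 0, 0, 0, 0, 0.85], [0.607, -0.276, 0, 0, 0, 0, 0.85], [0.607, -0.276, 0, 0, 0, 0, 0.85]]}}

```text
time: 29.55
tool_pos: [0.5541, -0.3237, 0.1682]
tcp_rot: [3.134, -0.166, 0.006]
wrist_force: [-0.2, -0.7, 7.4]
width: 0.223
grip_force: 30.1
```

Run:
```python
from h import *
np.set_printoptions(precision=4,suppress=True)
s=bot.read_state();p=s["tool_pos"];print(s["time"],p,s["wrist_force"],s["width"],p[:2]-[.508,-.3016])
for c in("top","scene"): print(look(c[0]+"16",["carrier","pad_face","stop_face"],c)[1])
for n in("carrier","pad_face","stop_face"): print(n,trin(n,["t16","s16"]))
```

```text
29.55 [ 0.5541 -0.3237  0.1682] [-0.2468 -0.6886  7.4246] 0.22266976580669262 [ 0.0461 -0.0221]
{'carrier': [290.584, 241.07999999999998, 0.56], 'pad_face': [298.704, 238.686, 0.57], 'stop_face': [299.376, 167.202, 0.61]}
{'carrier': [270.592, 205.59, 0.69], 'pad_face': [261.408, 197.904, 0.61], 'stop_face': [277.2, 197.904, 0.77]}
carrier (array([ 0.5359, -0.0767,  0.0174]), np.float64(0.0009280888812194499))
pad_face (array([ 0.5409, -0.0997,  0.0443]), np.float64(0.0034824319528300143))
stop_face (array([ 0.6684, -0.0436,  0.2028]), np.float64(0.04279534595259161))
```

Call:
{"op": "servo_tool", "data": {"series": [[0, 0, 0, 0, 0, 0, 0.6], [0, 0, 0, 0, 0, 0, 0.5], [0, 0, 0, 0, 0, 0, 0.5], [0, 0, 0.15, 0, 0, 0, 0.5], [0, 0, 0.45, 0, 0, 0, 0.5], [0, 0, 0.75, 0, 0, 0, 0.5], [-0.1, 0.4, 0.8, 0, 0, 0, 0.5], [-0.2, 0.8, 0.8, 0, 0, 0, 0.5], [-0.2, 1, 0.8, 0, 0, 0, 0.5], [-0.2, 1, 0.8, 0, 0, 0, 0.5], [-0.2, 1, 0.8, 0, 0, 0, 0.5]]}}

```text
time: 31.05
tool_pos: [0.5226, -0.1708, 0.285]
tcp_rot: [3.137, -0.161, -0.001]
wrist_force: [0.5, -0.7, 0.3]
width: 0.503
grip_force: 0.0
```

Run:
```python
from h import *
np.set_printoptions(precision=4,suppress=True)
s=bot.read_state();print(s["time"],s["tool_pos"],s["wrist_force"],s["width"])
k,o=look("w17",["crank_grip","wheel_hub","pad_face","carrier","stop_face"]);print(o)
e=np.array([.9938,-.1115]);d=np.array([.1115,.9938]);O=.5386*e-.055*d
m=bot.trace("carrier","wrist");
if m: 
    r,c=rect(m[0]["mask"],.106,k);print("carrier",m[0]["score"],r,(r[:2]/1000-O)@e,(r[:2]/1000-O)@d)
u,v,_=o["crank_grip"];p=atz(None,u,v,.161,k)[:2]-[.508,-.3016];print("crank",p,np.hypot(*p),np.degrees(np.arctan2(p[1],p[0])))
# grey profile along channel centre at heights of pad top / slide
g=cv2.imread("pics/w17.png",0)
for x in(-.018,0,.018):
  ys=np.arange(-.06,.064,.002);q=proj(None,[np.r_[O+x*e+y*d,.054] for y in ys],k)
  print(x,[(round(y*1000),int(g[int(round(b)),int(round(a))])) for y,(a,b) in zip(ys,q) if 0<=a<559 and 0<=b<419])
```

```text
31.05 [ 0.5226 -0.1708  0.285 ] [ 0.4741 -0.7359  0.2808] 0.5027659369327895
{'crank_grip': [465.192, 148.008, 0.73], 'wheel_hub': [421.624, 193.11599999999999, 0.74], 'pad_face': [217.78400000000002, 172.61999999999998, 0.74], 'carrier': [206.07999999999998, 167.412, 0.66]}
carrier 0.66 [533.4 -86.3  53.4  62.9  84.2] 0.0010772963660000364 0.02871304795000001
crank [ 0.0455 -0.0221] 0.05055096483338951 -25.952288874517574
-0.018 [(-60, 165), (-58, 167), (-56, 166), (-54, 166), (-52, 164), (-50, 166), (-48, 165), (-46, 169), (-44, 103), (-42, 35), (-40, 85), (-38, 88), (-36, 90), (-34, 84), (-32, 81), (-30, 85), (-28, 84), (-26, 83), (-24, 84), (-22, 85), (-20, 86), (-18, 90), (-16, 90), (-14, 87), (-12, 86), (-10, 87), (-8, 85), (-6, 85), (-4, 77), (-2, 70), (0, 125), (2, 4), (4, 11), (6, 36), (8, 37), (10, 35), (12, 49), (14, 1), (16, 96), (18, 111), (20, 47), (22, 89), (24, 107), (26, 187), (28, 217), (30, 221), (32, 225), (34, 233), (36, 233), (38, 232), (40, 231), (42, 232), (44, 232), (46, 230), (48, 230), (50, 230), (52, 230), (54, 229), (56, 230), (58, 229), (60, 229), (62, 2
[... 631 characters left out ...]
, (60, 41), (62, 42)]
0.018 [(-60, 168), (-58, 169), (-56, 168), (-54, 168), (-52, 168), (-50, 168), (-48, 168), (-46, 171), (-44, 115), (-42, 58), (-40, 80), (-38, 91), (-36, 89), (-34, 88), (-32, 84), (-30, 88), (-28, 87), (-26, 90), (-24, 84), (-22, 86), (-20, 88), (-18, 88), (-16, 88), (-14, 87), (-12, 87), (-10, 89), (-8, 88), (-6, 90), (-4, 86), (-2, 93), (0, 152), (2, 171), (4, 10), (6, 37), (8, 39), (10, 36), (12, 37), (14, 8), (16, 5), (18, 75), (20, 105), (22, 106), (24, 103), (26, 116), (28, 161), (30, 162), (32, 162), (34, 161), (36, 159), (38, 156), (40, 154), (42, 154), (44, 152), (46, 151), (48, 149), (50, 145), (52, 146), (54, 143), (56, 144), (58, 142), (60, 141), (62, 142)]
```

Run:
```python
from h import *
e=np.array([.9938,-.1115]);d=np.array([.1115,.9938]);O=.5386*e-.055*d
for t,a,b in(("w12",-.08,-.03),("w13",-.08,-.03),("w17",-.02,.03)):
  k,_=load(t);g=cv2.imread(f"pics/{t}.png",0)
  for x in(0,.018,.022):
    ys=np.arange(a,b,.002);q=proj(None,[np.r_[O+x*e+y*d,.054] for y in ys],k)
    print(t,x,[(round(y*1000),int(g[int(round(v)),int(round(u))])) for y,(u,v) in zip(ys,q) if 0<=u<559 and 0<=v<419])
for n in("blank","canister","flask","beaker"):
    pass
k,_=load("w17");g=cv2.imread("pics/w17.png",0)
for x in(-.012,.012):
  ys=np.arange(.01,.085,.002);q=proj(None,[np.r_[O+x*e+y*d,.106] for y in ys],k);print("top",x,[(round(y*1000),int(g[int(round(v)),int(round(u))])) for y,(u,v) in zip(ys,q)])
```

```text
w12 0 [(-80, 90), (-78, 88), (-76, 89), (-74, 88), (-72, 67), (-70, 141), (-68, 173), (-66, 169), (-64, 170), (-62, 169), (-60, 172), (-58, 138), (-56, 6), (-54, 28), (-52, 32), (-50, 39), (-48, 62), (-46, 182), (-44, 175), (-42, 173), (-40, 173), (-38, 174), (-36, 173), (-34, 174), (-32, 174)]
w12 0.018 [(-80, 90), (-78, 92), (-76, 88), (-74, 90), (-72, 71), (-70, 152), (-68, 166), (-66, 162), (-64, 160), (-62, 162), (-60, 162), (-58, 164), (-56, 131), (-54, 20), (-52, 38), (-50, 37), (-48, 24), (-46, 166), (-44, 168), (-42, 169), (-40, 167), (-38, 168), (-36, 169), (-34, 168), (-32, 166)]
w12 0.022 [(-80, 90), (-78, 90), (-76, 90), (-74, 91), (-72, 75), (-70, 134), (-68, 148), (-66, 145), (-64, 144), (-62, 143), (-60, 142), (-58, 146), (-56, 120), (-54, 20), (-52, 39), (-50, 41), (-48, 25), (-46, 159), (-44, 169), (-42, 166), (-40, 167), (-38, 168), (-36, 168), (-34, 168), (-32, 168)]
w13 0 [(-80, 89), (-78, 90), (-76, 86), (-74, 84), (-72, 88), (-70, 75), (-68, 159), (-66, 174), (-64, 131), (-62, 8), (-60, 18), (-58, 10), (-56, 11), (-54, 31), (-52, 38), (-50, 24), (-48, 87), (-46
[... 1620 characters left out ...]
(32, 220), (34, 220), (36, 220), (38, 218), (40, 219), (42, 218), (44, 218), (46, 217), (48, 216), (50, 214), (52, 212), (54, 211), (56, 127), (58, 87), (60, 87), (62, 86), (64, 79), (66, 149), (68, 161), (70, 161), (72, 163), (74, 162), (76, 161), (78, 161), (80, 160), (82, 161), (84, 161)]
top 0.012 [(10, 88), (12, 103), (14, 183), (16, 217), (18, 224), (20, 58), (22, 48), (24, 44), (26, 43), (28, 47), (30, 43), (32, 47), (34, 43), (36, 42), (38, 44), (40, 45), (42, 43), (44, 42), (46, 42), (48, 38), (50, 88), (52, 219), (54, 211), (56, 101), (58, 83), (60, 83), (62, 84), (64, 75), (66, 154), (68, 166), (70, 164), (72, 164), (74, 164), (76, 163), (78, 163), (80, 164), (82, 166), (84, 165)]
```

The checks agree:
- **Carrier:** it touches the stop, with its top spanning 12–56 mm and the dark stop starting right after it.
- **Spring:** the pad-to-slide gap closed by about 8–9 mm of 16 mm, and the crank angle gives 16.05 rad, or about 8.3 mm.
- **Arm:** it is clear of everything.

I'm handing the job in.

```bash
python3 -c "
from workcell import bot
print(bot.finish_job())"
```

```text
the job is handed in; nothing more can be done
None
```

The job is handed in at about 31 s of the 69 s allowed: the carrier stands upright in the channel with a broad face against the stop, and the pad is pressed in about 8–9 mm of its 16 mm; I did not re-measure the bystanders at the end.

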